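# Size a hose union on the tapered slot gauge and bin it

### The arm

A 6-joint arm with a two-finger parallel gripper is mounted at the origin on the work surface. World frame = base frame: x ahead of the robot, y to its left, z up, the work surface at z = 0. Lengths are in m, angles in degrees, forces in N, time in s.
With the tool pointing down it reaches from about 0.4 to 0.825 m from the base axis. Payload 7 kg.
Tool frame: the origin (TCP) lies at the very end of the fingers, on their centre line; the grasp point (between the pads) lies hold_point_z behind it (hold_point_z is the distance from the TCP to the grasp point, in m); z points along the fingers, y is the direction in which the jaws open and shut (so a half turn about z gives the same grasp; the last joint's range is limited). The gripper opens to 88 mm and grips with 3 to 60 N. Pads are 19 mm wide; open, the fingers measure 130 mm over their backs; the gripper's body (78 mm by 193 mm) begins 47 mm behind the grasp point.
Start: joints at [80.506, 20.546, 0.682, 0, -70.136, -16.507], TCP at [0.296, 0.607, 0.227] pointing down, gripper open.
Joint ranges: [-176.03, 176.03], [-82.01, 121.73], [-58.28, 71.71], [-173.87, 95.51], [-174.79, -0.11], [-173.66, 173.66]. Speed limits (degrees/s): [136.94, 136.94, 172.46, 180, 180, 180].

### API

Orientations are given as [roll, pitch, yaw] about the fixed x, y, z axes, in that order (R = Rz(yaw) Ry(pitch) Rx(roll)).
In Python, from plant import get_obs, snapshot, close_job, hold_point_z gives the robot as it stands. The module is installed in compiled form; this text tells all that it offers.
- The arm moves only by the tool jog_arm, never from a script. Its argument "commands" is a list of rows, each a list of 4 numbers: the shift along the world's x, y, z in mm, then the turn about the world's z in degrees. In form: [[x, y, z, turn], ...]. A call has exactly 10 rows; each row shifts and turns the commanded pose from where the row before left it; what a row does not reach is not made up. A row lasts 1/12 s, in which the tool goes at most 41.7 mm and 7.16 degrees, less where a joint would pass 70% of its speed; a pose out of reach is approached as far as the arm can. A call is refused whole if a number of a shift passes 41.7 or a number of a turn 7.16, either way. A call with a gripper value outside its range is refused whole. "fingers" is the finger opening in mm, from 0 to 87.6, set as the call begins (left out, the last holds). The fingers move at their own pace and stop on an object; the grip force is fixed at half the most. Time passes only in rows, so rows that do not move let the fingers close, or fill a call up. It gives the time, the measured TCP pose, the force and the opening at its end, in the units of the state.
- get_obs(): the state, without advancing time (a new reading comes with each control period).
- snapshot(name): name is "side" or "top"; returns a dict with "image" (384x512x3 uint8, red, green, blue), "fov_y" (degrees; the focal length in pixels is half the picture's height over the tangent of half this angle, whatever the lens; pixels are square), "cx", "cy" (the principal point, pixels), "dist_coeffs" ([k1, k2, p1, p2, k3] as OpenCV has them; the pictures are not rectified), "rvec" (rotation vector, rad) and "tvec" (3), from world to camera coordinates, as OpenCV has them. Camera axes: x right, y down, z forward; pixel columns grow to the right and rows downward; lengths in m; the calibration is good to about 2 mm. A picture is of the moment at which its call begins. There is no depth.
- close_job(): hands the job in, once; it reports no verdict.
The state is a dict: "clock": time; "joint_pos": joint angles; "qvel": joint speeds; "tau": joint torques, N m; "tool_pos": TCP position; "orientation": TCP orientation; "force": force on the tool from outside, world axes, zero at the start; "moment": the same for the moment, N m; "opening": finger opening in m.
Only numpy, scipy, OpenCV 4.12 (cv2) and the standard library are available. Lean on these libraries where they do the work, as an engineer would, in place of code of your own. Each camera call takes 0.05 s, during which the arm holds its last target.

### The job

Find the tail size of the brass hose union that stands alone in the single-hole wooden block and put it away: hang it by its collar in the wide end of the tapered slot gauge, collar flat on the steel, and slide it towards the narrow end until the tail wedges lightly between both jaws, with no more than a finger's push (about 5 to 10 N; over 25 N on a jaw bruises the brass). The engraved line where it stops gives the size: 19 mm nearest the wide end, then 16, then 13; let it rest there a moment, then take it out and put it in the bin for that size (bins seen from the robot: 19 mm left, 16 mm middle, 13 mm right). Leave the two unions in the two-hole rack, the ball valve and the screwdriver where they are.

Things in the scene. Friction and masses are not known exactly. Their poses are not given: they have to be found in the camera images.
- union_a: Brass hose union, upright, 100 to 190 g: six-sided nut 32 mm across flats, 22 mm tall (flats face the body's x axis and every 60 degrees); under it a collar 32 mm across, 5 mm thick; under that a hose tail 34 mm long. Origin on the axis at the collar's flat underside; z up, tail towards -z, nut from z = 5 to 27 mm. Size unknown, as union_b.
- union_b: Same shape, origin and axes as union_a. The first 16 mm of tail below the collar is plain and has the size diameter, 13, 16 or 19 mm less up to 0.5 mm of wear; the barbs below are slimmer. The three unions look alike from above; each is of another size and any one may be any size. One of the three, any one, stands in the single-hole block; the other two in the rack.
- union_c: Same shape, origin and axes as union_a; size unknown (13, 16 or 19 mm), as union_b.
- gauge: Tapered slot gauge, fixed to the bench: dark steel stand 130 x 110 mm carrying two bright steel jaws, a tapering slot between them. Origin at the centre of its underside; x along the slot from the wide open end (-x) to the narrow end (+x), y left, z up. Flat jaw tops at z = 56 mm, jaws 10 mm thick, free space below down to z = 4 mm.
- jaw_left: The gauge's left (+y) jaw, a rigid steel bar 34 mm wide; same origin and axes as the gauge. The slot between the jaws runs from x = -60 mm (26 mm wide, open end) to x = +45 mm (8.5 mm wide), narrowing by 1 mm in every 6 mm.
- jaw_right: The gauge's right (-y) jaw, like the left. A round tail of full size bears on both jaws when its axis is at x = -18 mm (19 mm), 0 (16 mm) or +18 mm (13 mm); a worn one stops up to 3 mm further, and the push adds a little. Pulling back towards the wide end frees it.
- slot_mouth (a point): Point on the slot's middle line level with the jaws' tops, 12 mm in from the wide end, where the slot is 24 mm wide: a good place to lower a tail in. Axes as the gauge's.
- mark_19 (a point): The engraved line pair for 19 mm: point on the slot's middle line level with the jaws' tops, where the axis of a full-size 19 mm tail stops (a worn one up to 3 mm further in +x). Axes as the gauge's.
- mark_16 (a point): The engraved line pair for 16 mm: point on the slot's middle line level with the jaws' tops, where the axis of a full-size 16 mm tail stops (a worn one up to 3 mm further in +x). Axes as the gauge's.
- mark_13 (a point): The engraved line pair for 13 mm: point on the slot's middle line level with the jaws' tops, where the axis of a full-size 13 mm tail stops (a worn one up to 3 mm further in +x). Axes as the gauge's.
- single_hole (a point): Centre of the hole's mouth on the top of the single-hole block of light wood, 70 x 70 x 48 mm, fixed; hole 21 mm wide, 40 mm deep. The union to be sized stands here, collar on the wood.
- rack: Two-hole rack of light wood, 60 x 140 x 48 mm, fixed; origin at the centre of its underside; holes 35 mm either side along y hold the other two unions.
- bin_19 (a point): Centre of the inner floor of the red bin for 19 mm, the left one of a fixed row of three equal bins as seen from the robot (row runs along y). Inside 144 x 93 mm (x, y), floor 3 mm above the bench; walls 55 mm above the bench, the lip towards the robot 32 mm. A brass sample sticks out 36 mm from its front. Axes: x away from the robot, y left.
- bin_16 (a point): Centre of the inner floor of the red bin for 16 mm, the middle one of a fixed row of three equal bins as seen from the robot (row runs along y). Inside 144 x 93 mm (x, y), floor 3 mm above the bench; walls 55 mm above the bench, the lip towards the robot 32 mm. A brass sample sticks out 36 mm from its front. Axes: x away from the robot, y left.
- bin_13 (a point): Centre of the inner floor of the red bin for 13 mm, the right one of a fixed row of three equal bins as seen from the robot (row runs along y). Inside 144 x 93 mm (x, y), floor 3 mm above the bench; walls 55 mm above the bench, the lip towards the robot 32 mm. A brass sample sticks out 36 mm from its front. Axes: x away from the robot, y left.
- ball_valve: Bystander: brass ball valve with a blue lever, 75 mm long, 46 mm tall; origin under its middle.
- screwdriver: Bystander: screwdriver lying on the bench.
Not all that is in view belongs to the job. What is shaped like the union_a but black or green is not meant. Leave any black or pink look-alike of the union_c alone.

How it is judged (in metres and radians):
On the way:
1. the union hangs upright in the gauge slot, its collar flat on the jaws (within 3 mm), on or up to 9 mm past the line of its size and wedged: pressing on both jaws with more than 2.5 N each (((contact force between union_a and jaw_left above 2.5 N and contact force between union_a and jaw_right above 2.5 N and x of union_a in the frame of mark_16 between 0 and 0.009 m and y of union_a in the frame of mark_16 between -0.004 and 0.004 m and z of union_a in the frame of mark_16 between -0.003 and 0.003 m and angle between union_a's own z axis and vertical below 0.12 rad) or (contact force between union_b and jaw_left above 2.5 N and contact force between union_b and jaw_right above 2.5 N and x of union_b in the frame of mark_19 between 0 and 0.009 m and y of union_b in the frame of mark_19 between -0.004 and 0.004 m and z of union_b in the frame of mark_19 between -0.003 and 0.003 m and angle between union_b's own z axis and vertical below 0.12 rad) or (contact force between union_c and jaw_left above 2.5 N and contact force between union_c and jaw_right above 2.5 N and x of union_c in the frame of mark_13 between 0 and 0.009 m and y of union_c in the frame of mark_13 between -0.004 and 0.004 m and z of union_c in the frame of mark_13 between -0.003 and 0.003 m and angle between union_c's own z axis and vertical below 0.12 rad))), for 0.2 s.
At the end, for the whole second after the job is handed in: the union that stood in the single-hole block is at rest inside the bin of its own size (its origin within the bin's walls and below the top); the other two unions are still in the rack, within 15 mm of where they stood (((x of union_a in the frame of bin_16 between -0.073 and 0.073 m and y of union_a in the frame of bin_16 between -0.047 and 0.047 m and z of union_a in the frame of bin_16 between -0.002 and 0.05 m and linear speed of union_a below 0.03 m/s and distance of each of union_b, union_c from where it was at the start of the episode below 0.015 m) or (x of union_b in the frame of bin_19 between -0.073 and 0.073 m and y of union_b in the frame of bin_19 between -0.047 and 0.047 m and z of union_b in the frame of bin_19 between -0.002 and 0.05 m and linear speed of union_b below 0.03 m/s and distance of each of union_a, union_c from where it was at the start of the episode below 0.015 m) or (x of union_c in the frame of bin_13 between -0.073 and 0.073 m and y of union_c in the frame of bin_13 between -0.047 and 0.047 m and z of union_c in the frame of bin_13 between -0.002 and 0.05 m and linear speed of union_c below 0.03 m/s and distance of each of union_a, union_b from where it was at the start of the episode below 0.015 m)) and horizontal distance between each of union_a, union_b, union_c and single_hole above 0.06 m); the robot touches nothing.
It fails at once if a union is pressed on a gauge jaw with more than 25 N (contact force between any of union_a, union_b, union_c and jaw_left above 25 N or contact force between any of union_a, union_b, union_c and jaw_right above 25 N).
It fails at once if the ball valve or the screwdriver is moved by more than 20 mm (distance of any of ball_valve, screwdriver from where it was at the start of the episode above 0.02 m).
It also fails if it takes over 64 s, if anything falls off the work surface, if the arm or the gripper's body presses on something with over 40 N, if the wrist force passes 120 N, or if a joint passes its speed limit or range.

## Working session

There is one attempt and no reset: what is moved stays moved. The work goes in short steps, Python scripts to look and compute and a tool call to move; the robot and the scene stay as the last step left them, time stands still between calls to the robot, and variables do not carry over. Pictures are saved under pics/ and viewed, and the job is handed in when it is done.

Besides the shell and the picture viewer there is one more tool, called after ">>>" by a JSON object that holds its "api" and its "payload". jog_arm: Moves the arm, as the interface text tells. Its arguments: {"type":"object","properties":{"commands":{"type":"array","items":{"type":"array","items":{"type":"number"}}},"fingers":{"type":"number"}},"required":["commands"]}

```bash
mkdir -p pics
cat > h.py <<'E'
import numpy as np,cv2
from plant import get_obs,snapshot,close_job,hold_point_z
def cam(s):
    h,w=s["image"].shape[:2]; f=h/2/np.tan(np.radians(s["fov_y"])/2)
    K=np.array([[f,0,s["cx"]],[0,f,s["cy"]],[0,0,1.]])
    return K,np.array(s["dist_coeffs"],float),np.array(s["rvec"],float),np.array(s["tvec"],float)
def ray(s,uv):
    K,d,r,t=cam(s); R=cv2.Rodrigues(r)[0]
    p=cv2.undistortPoints(np.array(uv,float).reshape(-1,1,2),K,d).reshape(-1,2)
    D=np.c_[p,np.ones(len(p))]@R
    return -R.T@t.ravel(),D
def onz(s,uv,z):
    c,D=ray(s,uv); return c+D*((z-c[2])/D[:,2])[:,None]
def proj(s,P):
    K,d,r,t=cam(s); return cv2.projectPoints(np.array(P,float).reshape(-1,1,3),r,t,K,d)[0].reshape(-1,2)
def save(s,name,crop=None,k=1):
    im=s["image"]
    if crop: im=im[crop[1]:crop[3],crop[0]:crop[2]]
    im=cv2.resize(im,None,fx=k,fy=k,interpolation=cv2.INTER_CUBIC)
    cv2.imwrite("pics/"+name,im[...,::-1])
E
python3 - <<'E'
from h import *
import pickle
for n in("top","side"):
    s=snapshot(n);save(s,n+"0.png",None,1.5);pickle.dump(s,open(n+"0.pkl","wb"))
    K,d,r,t=cam(s);print(n,-cv2.Rodrigues(r)[0].T@t.ravel(),s["fov_y"],d)
print(get_obs(),hold_point_z)
E
```

```text
top [ 0.43267655 -0.01299674  1.13910248] 57.308799657963824 [-0.00660457  0.          0.          0.          0.        ]
side [ 0.21238539 -0.77278524  0.75749884] 49.8462082263695 [-0.08315072  0.          0.          0.          0.        ]
{'clock': 0.1, 'joint_pos': array([ 8.05063807e+01,  2.05872061e+01,  6.37073072e-01, -1.68629985e-02,
       -7.01351228e+01, -1.65080245e+01]), 'qvel': array([ 0.05562022, -0.11713512,  0.13484573,  0.05944835,  0.00228198,
        0.07859496]), 'tau': array([-1.90926177e-03, -5.84163237e+01,  2.93749845e+01,  7.01553315e+00,
        1.01293274e-02, -4.93207472e-05]), 'tool_pos': array([0.29574169, 0.60626418, 0.22570572]), 'orientation': array([ 1.79913754e+02, -9.02794862e-03, -2.60073790e+01]), 'force': array([0.23481752, 0.59873367, 0.57196687]), 'moment': array([ 0.01628498, -0.01899391, -0.04427183]), 'opening': 0.0879990263789296} 0.0188
```

View pics/top0.png

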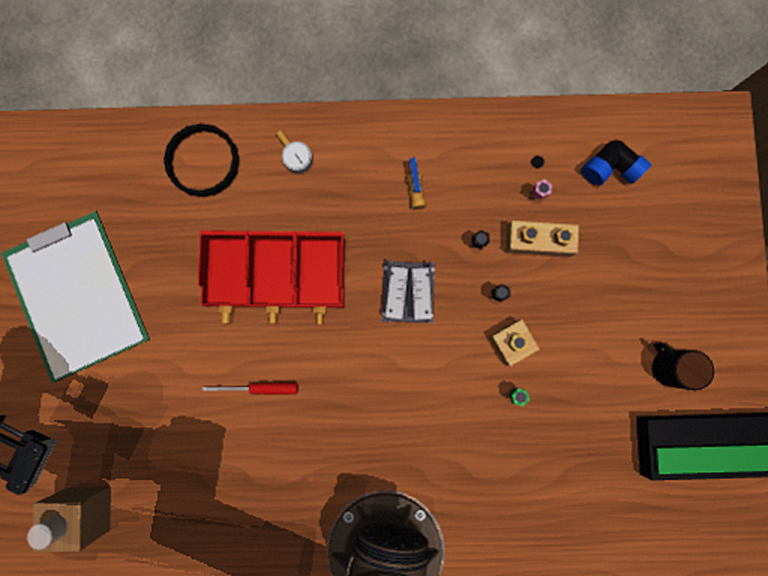

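View pics/side0.png

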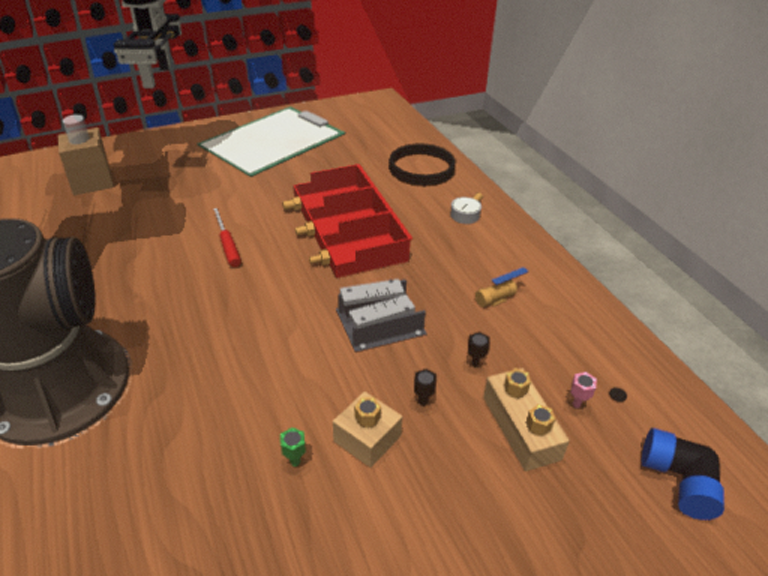

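Candidates (px in the 1.5x pictures, top view): brass in the single block (517,342); brass in the rack (529,234) and (565,236); black (481,239) and (501,292); green (520,397); pink (542,188). By the description I choose the brass one at (517,342), and I'll check it in a crop.

Run:
```python
from h import *
import pickle
T=pickle.load(open("top0.pkl","rb"));S=pickle.load(open("side0.pkl","rb"))
a=lambda im,c:cv2.resize(im[c[1]:c[3],c[0]:c[2]],(400,400),interpolation=cv2.INTER_CUBIC)
# 50px blocks
A=a(T["image"],(319,203,369,253));B=a(T["image"],(247,168,297,218));C=a(S["image"],(215,255,275,315));D=a(S["image"],(220,180,290,250))
o=np.vstack([np.hstack([A,B]),np.hstack([C,D])]);o=cv2.resize(o,(600,600))
cv2.imwrite("pics/crop.png",o[...,::-1])
# gauge metal etc
```

```text
(no output)
```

View pics/crop.png

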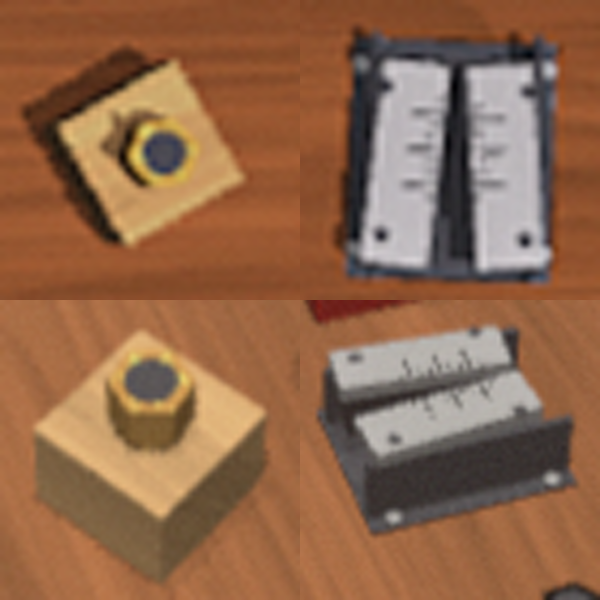

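The crop confirms a brass hex nut standing alone on the square block, and the gauge's slot narrows away from the robot. Next I'll measure.

```bash
cat > m.py <<'E'
from h import *
import pickle
def quad(mask,s,z,near,amin=30):
    n,l,st,c=cv2.connectedComponentsWithStats(mask.astype(np.uint8))
    out=[]
    for i in range(1,n):
        if st[i,4]>amin and np.hypot(*(c[i]-near))<40: out.append((st[i,4],c[i],i))
    return l,out
T=pickle.load(open("top0.pkl","rb"));S=pickle.load(open("side0.pkl","rb"))
for nm,s,g,b in(("top",T,(272,194),(345,228)),("side",S,(253,205),(245,275))):
    im=s["image"].astype(int);r,gg,bb=im[...,0],im[...,1],im[...,2]
    white=(im.min(2)>130)&(im.max(2)-im.min(2)<40)
    l,o=quad(white,s,.056,np.array(g))
    for a,c,i in o:
        ys,xs=np.nonzero(l==i)
        cnt=np.c_[xs,ys].astype(float)
        P=onz(s,cnt,.056)[:,:2]
        (cx,cy),(w,h),an=cv2.minAreaRect(P.astype(np.float32)*1000)
        print(nm,"jaw",a,c,"world cent",P.mean(0),"rect",(cx,cy),(w,h),an)
    hsv=cv2.cvtColor(s["image"],cv2.COLOR_RGB2HSV)
    x,y=b
    print(hsv[y-14:y+15:2,x-14:x+15:2,2] if 0 else [tuple(hsv[y+dy,x+dx]) for dx,dy in((0,0),(5,0),(0,8),(-8,0),(10,5),(20,0))])
E
python3 m.py
```

```text
top jaw 363 [264.13774105 195.        ] world cent [ 0.53130415 -0.03683746] rect (532.3309936523438, -37.118770599365234) (34.874000549316406, 106.04735565185547) 81.29290008544922
top jaw 364 [280.73626374 195.81318681] world cent [ 0.52735033 -0.08808785] rect (528.5302734375, -89.29071044921875) (104.10050964355469, 37.28533935546875) 1.3165327310562134
[(np.uint8(124), np.uint8(25), np.uint8(81)), (np.uint8(22), np.uint8(128), np.uint8(173)), (np.uint8(16), np.uint8(129), np.uint8(204)), (np.uint8(14), np.uint8(137), np.uint8(121)), (np.uint8(17), np.uint8(121), np.uint8(209)), (np.uint8(11), np.uint8(170), np.uint8(156))]
side jaw 333 [247.34834835 192.89189189] world cent [ 0.53173884 -0.03884458] rect (532.3203125, -39.05754852294922) (33.721622467041016, 105.1950912475586) 81.66001892089844
side jaw 369 [254.04878049 205.96476965] world cent [ 0.52807895 -0.09052636] rect (529.2857055664062, -90.05254364013672) (104.89773559570312, 33.850120544433594) 0.9938240051269531
[(np.uint8(17), np.uint8(114), np.uint8(150)), (np.uint8(17), np.uint8(154), np.uint8(190)), (np.uint8(17), np.uint8(155), np.uint8(122)), (np.uint8(17), np.uint8(153), np.uint8(108)), (np.uint8(17), np.uint8(114), np.uint8(224)), (np.uint8(15), np.uint8(133), np.uint8(193))]
```

```bash
cat > m2.py <<'E'
from h import *
import pickle
T=pickle.load(open("top0.pkl","rb"));S=pickle.load(open("side0.pkl","rb"))
for nm,s,b in(("top",T,(345,228)),("side",S,(245,275))):
    hsv=cv2.cvtColor(s["image"],cv2.COLOR_RGB2HSV).astype(int);H,Sa,V=hsv[...,0],hsv[...,1],hsv[...,2]
    # dark bore disc at nut top
    m=np.zeros(V.shape,bool);x,y=b
    y0,y1,x0,x1=y-10,y+8,x-10,x+11
    m[y0:y1,x0:x1]=((Sa<75)&(V<125))[y0:y1,x0:x1]
    n,l,st,c=cv2.connectedComponentsWithStats(m.astype(np.uint8))
    for i in range(1,n):
        if st[i,4]>8: print(nm,"bore",st[i,4],c[i],onz(s,[c[i]],.075))
    # wood top
    m=((H>13)&(H<26)&(Sa>80)&(Sa<150)&(V>170)).astype(np.uint8)
    m2=np.zeros_like(m);m2[y-25:y+35,x-30:x+32]=m[y-25:y+35,x-30:x+32]
    n,l,st,c=cv2.connectedComponentsWithStats(m2)
    i=1+np.argmax(st[1:,4]);ys,xs=np.nonzero(l==i)
    P=onz(s,np.c_[xs,ys],.048)[:,:2]*1000
    print(nm,"block",st[i],cv2.minAreaRect(P.astype(np.float32)))
# bins & marks (top view): red
hsv=cv2.cvtColor(T["image"],cv2.COLOR_RGB2HSV)
m=((hsv[...,0]<4)|(hsv[...,0]>176))&(hsv[...,1]>200)&(hsv[...,2]>90)
n,l,st,c=cv2.connectedComponentsWithStats(m.astype(np.uint8))
for i in range(1,n):
    if st[i,4]>500:
        ys,xs=np.nonzero(l==i);print(st[i]);
        for z in(.055,):print(cv2.minAreaRect((onz(T,np.c_[xs,ys],z)[:,:2]*1000).astype(np.float32)))
print("floor centers",onz(T,[[151,180],[182,180],[213,180]],.003))
for q,z in(((541/1.5,188/1.5),.03),((501/1.5,292/1.5),.06),((481/1.5,239/1.5),.06),((520/1.5,397/1.5),.06)):print(onz(T,[q],z))
g=np.array([537.8,-64.4]);a=np.radians(-3.7);ex=np.array([np.cos(a),np.sin(a)])
ey=np.array([-ex[1],ex[0]])
for s,nm,crop in((T,"top",(247,168,297,218)),(S,"side",(220,180,290,250))):
    im=cv2.resize(s["image"][crop[1]:crop[3],crop[0]:crop[2]],(400,400),interpolation=cv2.INTER_CUBIC);k=400/(crop[2]-crop[0])
    for x in(-60,-18,0,18,45):
        w=(26-(x+60)/6)/2
        for sg in(-1,0,1):
            p=g+x*ex+sg*w*ey;u=proj(s,[[p[0]/1e3,p[1]/1e3,.056]])[0]
            cv2.circle(im,tuple(int(v) for v in ((u+.5-crop[:2])*k)),2,(255,0,0),-1)
    cv2.imwrite(f"pics/g_{nm}.png",im[...,::-1])
a=cv2.imread("pics/g_top.png");b=cv2.imread("pics/g_side.png");cv2.imwrite("pics/g.png",np.hstack([a,b]))
E
python3 m2.py
```

```text
top bore 35 [345.94285714 227.97142857] [[ 0.4228628 -0.2799799  0.075    ]]
top block [329 213  31  31 367] ((422.32489013671875, -280.73614501953125), (69.73431396484375, 69.63697052001953), 27.82994842529297)
side bore 63 [244.65079365 270.73015873] [[ 0.42275202 -0.28148617  0.075     ]]
side block [222 261  46  38 666] ((423.0186767578125, -280.7222900390625), (71.80085754394531, 71.11015319824219), 27.10940170288086)
[ 132  154   97   51 4206]
((589.1304321289062, 223.50918579101562), (300.2940979003906, 157.03585815429688), 88.35460662841797)
floor centers [[0.59549253 0.32974398 0.003     ]
 [0.59263946 0.2284246  0.003     ]
 [0.58979569 0.12724405 0.003     ]]
[[ 0.75052173 -0.35536065  0.03      ]]
[[ 0.52590151 -0.2520579   0.06      ]]
[[ 0.63734755 -0.21582457  0.06      ]]
[[ 0.31203093 -0.28043283  0.06      ]]
```

```bash
sleep 1
```

```text
(no output)
```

View pics/g.png

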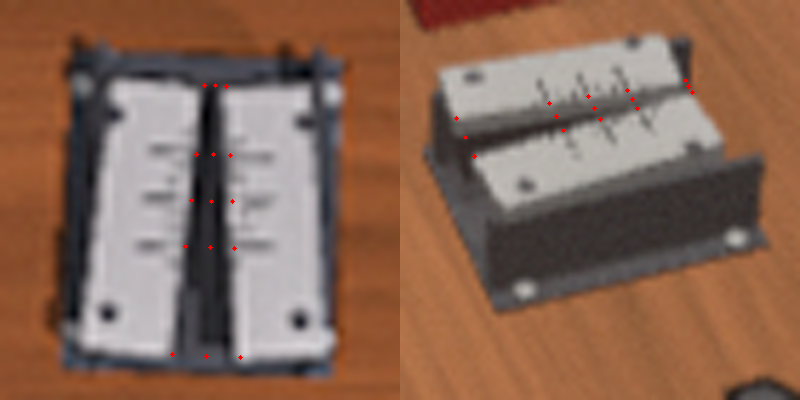

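Both overlays match the engraved lines and the slot edges. The block centre and the bore also agree, near (422.7, -280.7). Next is the nut's flat direction.

Run:
```python
from h import *
import pickle
T=pickle.load(open("top0.pkl","rb"));S=pickle.load(open("side0.pkl","rb"))
o=[]
for s,c in((T,(334,216,358,240)),(S,(230,258,260,288))):
    im=cv2.resize(s["image"][c[1]:c[3],c[0]:c[2]],(400,400),interpolation=cv2.INTER_CUBIC);o.append(im)
cv2.imwrite("pics/nut.png",np.hstack(o)[...,::-1])
# rectify side view top plane z=.075 -> metric patch, 10px/mm
for s,n in((T,"t"),(S,"s")):
    src=[]
    xs=np.linspace(-25,25,400)
    X,Y=np.meshgrid(-xs,-xs) # col right = -y ; row up = +x
    P=np.stack([.4227+Y/1e3*1, -.2807+X/1e3, np.full_like(X,.075)],-1)
    uv=proj(s,P.reshape(-1,3)).reshape(400,400,2).astype(np.float32)
    o.append(cv2.remap(s["image"],uv[...,0],uv[...,1],cv2.INTER_CUBIC))
cv2.imwrite("pics/nutr.png",np.hstack(o[2:])[...,::-1])
```

```text
(no output)
```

View pics/nut.png

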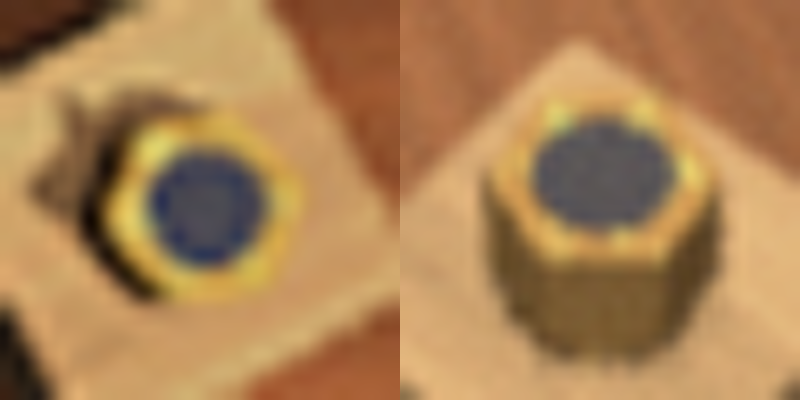

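View pics/nutr.png

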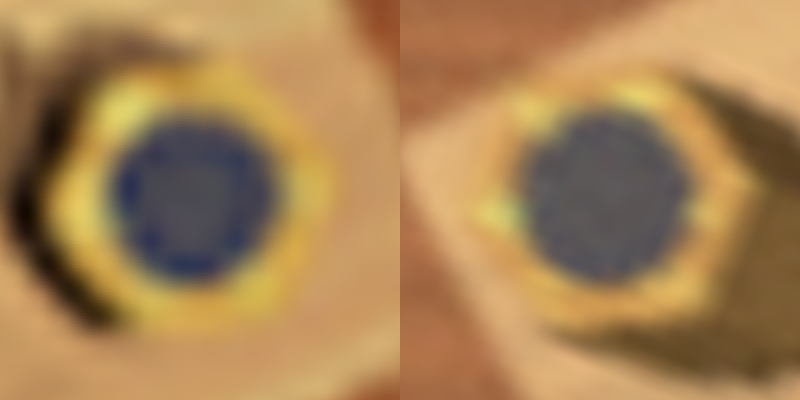

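Nut flats face about 8.5° (mod 60), so I want the tool's y axis at 68.5°, which is yaw about -21.5°. Moving now.

>>> {"api": "jog_arm", "payload": {"commands": [[18, -36, 0, 0.45], [18, -36, 0, 0.45], [18, -36, 0, 0.45], [18, -36, 0, 0.45], [18, -36, 0, 0.45], [18, -36, 0, 0.45], [18, -36, 0, 0.45], [18, -36, 0, 0.45], [18, -36, 0, 0.45], [18, -36, 0, 0.45]], "fingers": 60}}

```text
clock: 0.93
tool_pos: [0.4762, 0.2447, 0.2265]
orientation: [180.0, 0.0, -21.5]
force: [0.6, 0.7, 0.2]
opening: 0.0601
```

>>> {"api": "jog_arm", "payload": {"commands": [[2, -40, 0, 0], [2, -40, 0, 0], [2, -40, 0, 0], [2, -40, 0, 0], [2, -40, 0, 0], [2, -40, 0, 0], [2, -40, 0, 0], [2, -40, 0, 0], [2, -40, 0, 0], [2, -40, 0, 0]]}}

```text
clock: 1.77
tool_pos: [0.4954, -0.1553, 0.2266]
orientation: [-180.0, -0.0, -21.5]
force: [1.6, 0.5, -0.3]
opening: 0.0598
```

>>> {"api": "jog_arm", "payload": {"commands": [[-12, -21, -16, 0], [-12, -21, -16, 0], [-12, -21, -16, 0], [-12, -21, -16, 0], [-12, -21, -16, 0], [-12, -21, -16, 0], [-0.7, 0.5, 0, 0], [0, 0, 0, 0], [0, 0, 0, 0], [0, 0, 0, 0]]}}

```text
clock: 2.6
tool_pos: [0.4241, -0.2786, 0.1312]
orientation: [-180.0, -0.1, -21.5]
force: [0.2, -0.0, 0.0]
opening: 0.06
```

Run:
```python
from h import *
s=snapshot("side");save(s,"a1.png",(190,180,310,330),4)
o=get_obs();print(o["tool_pos"],o["force"],o["joint_pos"])
```

```text
[ 0.42414267 -0.27845797  0.13125936] [ 0.6038878  -0.02189787 -0.42010154] [-1.10700299e+01  9.71999703e+00 -2.78206993e+01  7.21545691e-03
 -5.23783496e+01  7.96237065e+01]
```

View pics/a1.png

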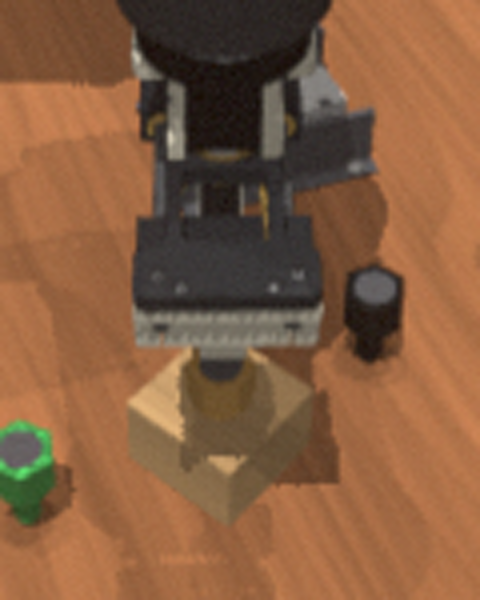

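The gripper is above the block with the nut between the fingers; the near finger is at about (225,365) in the crop. Descending to TCP z=52 mm.

>>> {"api": "jog_arm", "payload": {"commands": [[-1.4, -2.2, 0, 0], [0, 0, -15, 0], [0, 0, -15, 0], [0, 0, -15, 0], [0, 0, -12, 0], [0, 0, -10, 0], [0, 0, -7, 0], [0, 0, -5, 0], [0, 0, 0, 0], [0, 0, 0, 0]]}}

```text
clock: 3.48
tool_pos: [0.4221, -0.2811, 0.0517]
orientation: [180.0, -0.0, -21.5]
force: [0.4, 0.2, 0.5]
opening: 0.0596
```

>>> {"api": "jog_arm", "payload": {"commands": [[0, 0, 0, 0], [0, 0, 0, 0], [0, 0, 0, 0], [0, 0, 0, 0], [0, 0, 0, 0], [0, 0, 0, 0], [0, 0, 0, 0], [0, 0, 0, 0], [0, 0, 0, 0], [0, 0, 0, 0]], "fingers": 0}}

```text
clock: 4.32
tool_pos: [0.4219, -0.2811, 0.0518]
orientation: [180.0, -0.0, -21.5]
force: [-1.5, 1.1, 4.2]
opening: 0.0318
```

The opening of 31.8 mm means it is on the flats. Lifting.

>>> {"api": "jog_arm", "payload": {"commands": [[0, 0, 3, 0], [0, 0, 5, 0], [0, 0, 8, 0], [0, 0, 12, 0], [0, 0, 15, 0], [0, 0, 15, 0], [0, 0, 15, 0], [0, 0, 12, 0], [0, 0, 0, 0], [0, 0, 0, 0]]}}

```text
clock: 5.15
tool_pos: [0.4221, -0.281, 0.1372]
orientation: [-180.0, -0.1, -21.5]
force: [-0.0, 0.2, -2.2]
opening: 0.0316
```

Run:
```python
from h import *
s=snapshot("side");save(s,"a2.png",(190,180,310,330),4)
o=get_obs();print(o["tool_pos"],o["force"],o["opening"])
```

```text
[ 0.42150364 -0.28086165  0.13636127] [-0.40214981  0.20020447 -2.36658636] 0.03208817675674284
```

View pics/a2.png

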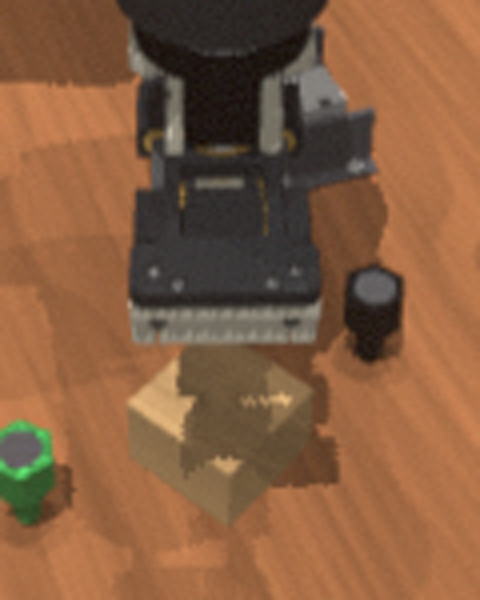

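>>> {"api": "jog_arm", "payload": {"commands": [[5, 18, 0, 0], [9, 30, 0, 0], [11, 36, 0, 0], [11, 36, 0, 0], [11, 36, 0, 0], [11, 35, 0, 0], [7, 20, 0, 0], [3, 9, 0, 0], [0, 0, 0, 0], [0, 0, 0, 0]]}}

```text
clock: 6.03
tool_pos: [0.4891, -0.0611, 0.1357]
orientation: [179.9, 0.1, -21.4]
force: [-1.1, 0.1, -2.4]
opening: 0.032
```

```bash
cat > look.py <<'E'
from h import *
import sys
s=snapshot("side");save(s,sys.argv[1]+"s.png",(190,110,310,260),4)
o=get_obs();print(o["clock"],o["tool_pos"],o["force"],o["opening"],o["orientation"])
g=np.array([537.8,-64.4]);a=np.radians(-3.7);ex=np.array([np.cos(a),np.sin(a)]);ey=np.array([-ex[1],ex[0]])
d=o["tool_pos"][:2]*1000-g;print("gauge frame xy",d@ex,d@ey,"force gx,gy",o["force"][:2]@ex,o["force"][:2]@ey)
E
python3 look.py b1
```

```text
6.0833 [ 0.4890125  -0.06158579  0.13581627] [-0.28868771  0.04999508 -1.50742967] 0.031967673263364485 [ 1.79947274e+02  8.54061468e-02 -2.15052842e+01]
gauge frame xy -48.86741330560737 -0.3400297263303741 force gx,gy -0.2913122764310354 0.03126118857891623
```

View pics/b1s.png

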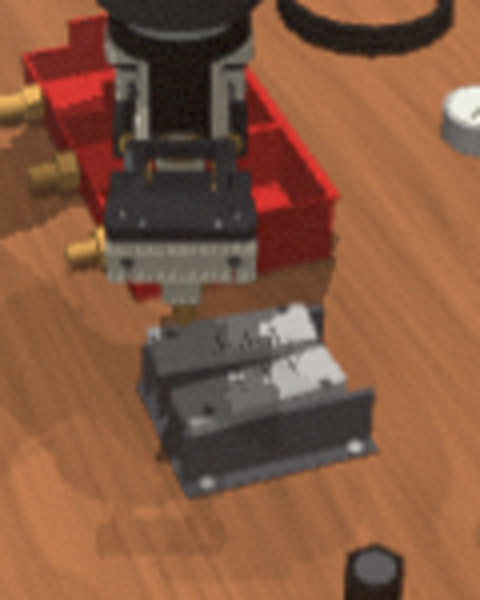

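The tail is visible under the finger at crop (185,313), above the wide end. Lowering in two stages.

>>> {"api": "jog_arm", "payload": {"commands": [[0, 0.3, -10, 0], [0, 0, -14, 0], [0, 0, -10, 0], [0, 0, -5, 0], [0, 0, -4, 0], [0, 0, -4, 0], [0, 0, -3, 0], [0, 0, -3, 0], [0, 0, 0, 0], [0, 0, 0, 0]]}}

```text
clock: 6.92
tool_pos: [0.4899, -0.0607, 0.0836]
orientation: [-180.0, -0.0, -21.5]
force: [0.1, -0.2, -1.7]
opening: 0.0319
```

```bash
python3 look.py b2
```

```text
6.9667 [ 0.48999956 -0.06065917  0.0837856 ] [ 0.26399964  0.36106802 -1.44454233] 0.03161386825452804 [-1.79989939e+02 -1.94708004e-02 -2.14901150e+01]
gauge frame xy -47.94221164056056 0.6483602711065072 force gx,gy 0.24014881091403134 0.3773519192588395
```

View pics/b2s.png

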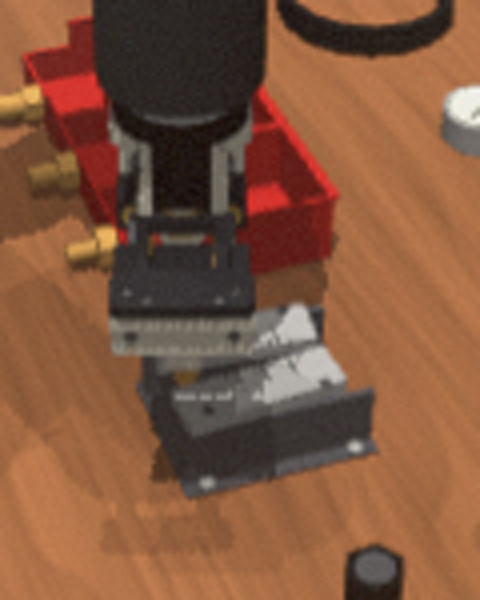

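The tail's tip is in the slot at crop (187,378), with no contact force. Continuing down.

>>> {"api": "jog_arm", "payload": {"commands": [[0, -0.5, -3, 0], [0, 0, -4, 0], [0, 0, -4, 0], [0, 0, -4, 0], [0, 0, -3, 0], [0, 0, -2, 0], [0, 0, -1, 0], [0, 0, 0, 0], [0, 0, 0, 0], [0, 0, 0, 0]]}}

```text
clock: 7.8
tool_pos: [0.49, -0.0612, 0.0627]
orientation: [-180.0, -0.0, -21.5]
force: [0.3, -0.2, -1.7]
opening: 0.0322
```

>>> {"api": "jog_arm", "payload": {"commands": [[0, 0, -1, 0], [0, 0, -0.6, 0], [0, 0, -0.4, 0], [0, 0, -0.3, 0], [0, 0, -0.3, 0], [0, 0, 0, 0], [0, 0, 0, 0], [0, 0, 0, 0], [0, 0, 0, 0], [0, 0, 0, 0]]}}

```text
clock: 8.63
tool_pos: [0.4899, -0.0612, 0.06]
orientation: [-180.0, -0.0, -21.5]
force: [0.1, -0.4, -1.6]
opening: 0.0319
```

```bash
python3 look.py b3
```

```text
8.6833 [ 0.48984887 -0.06124292  0.05997744] [ 0.40455398  0.70650567 -1.0038706 ] 0.03177134961202481 [-1.79998333e+02 -2.90925188e-03 -2.15002813e+01]
gauge frame xy -48.05491783708903 0.0561027282553886 force gx,gy 0.35811829811424933 0.7311398457787754
```

View pics/b3s.png

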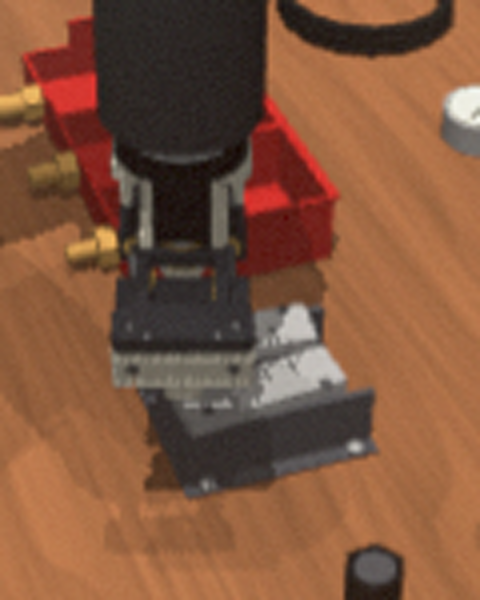

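>>> {"api": "jog_arm", "payload": {"commands": [[0, 0, -0.2, 0], [0, 0, 0, 0], [0, 0, -0.2, 0], [0, 0, 0, 0], [0, 0, -0.2, 0], [0, 0, 0, 0], [0, 0, 0, 0], [0, 0, 0, 0], [0, 0, 0, 0], [0, 0, 0, 0]]}}

```text
clock: 9.52
tool_pos: [0.4899, -0.0612, 0.0598]
orientation: [-180.0, -0.0, -21.5]
force: [-2.3, 0.7, 5.0]
opening: 0.0319
```

Collar contact is at 5–6 N. I'll ease off slightly and slide along the slot to just short of the 19 mm zone.

>>> {"api": "jog_arm", "payload": {"commands": [[2, -0.1, 0.2, 0], [3, -0.2, 0, 0], [3, -0.2, 0, 0], [3, -0.2, 0, 0], [3, -0.2, 0, 0], [3, -0.2, 0, 0], [3, -0.2, 0, 0], [2, -0.1, 0, 0], [0, 0, 0, 0], [0, 0, 0, 0]]}}

```text
clock: 10.35
tool_pos: [0.511, -0.063, 0.0598]
orientation: [179.9, 0.1, -21.5]
force: [-4.0, -1.3, 7.9]
opening: 0.0318
```

```bash
python3 look.py b4
```

```text
10.4 [ 0.51098955 -0.063055    0.05976729] [-4.33141098 -0.76584877  5.75183664] 0.03181632471498735 [ 1.79940147e+02  6.46590581e-02 -2.15051708e+01]
gauge frame xy -26.84135913940495 -0.3879431619766546 force gx,gy -4.2729606808669 -1.0437683931586816
```

>>> {"api": "jog_arm", "payload": {"commands": [[0, 0, 0.3, 0], [1, 0, 0, 0], [1, 0, 0, 0], [1, 0, 0, 0], [1, 0, 0, 0], [1, 0, 0, 0], [0.5, 0, 0, 0], [0, 0, 0, 0], [0, 0, 0, 0], [0, 0, 0, 0]]}}

```text
clock: 11.23
tool_pos: [0.5175, -0.0626, 0.0598]
orientation: [-180.0, -0.0, -21.5]
force: [-0.3, -1.0, -0.1]
opening: 0.0318
```

```bash
python3 look.py b4
```

```text
11.2833 [ 0.5175268  -0.06261684  0.05983001] [ 0.51841329 -0.89499285 -0.49539485] 0.03158217584759085 [-1.79988572e+02 -2.04671642e-02 -2.14998049e+01]
gauge frame xy -20.346015867091296 0.4711659795210709 force gx,gy 0.5750886753926859 -0.8596729409029313
```

>>> {"api": "jog_arm", "payload": {"commands": [[0.5, -0.4, 0, 0], [0.5, -0.1, 0, 0], [0.5, 0, 0, 0], [0.5, 0, 0, 0], [0.3, 0, 0, 0], [0, 0, 0, 0], [0, 0, 0, 0], [0, 0, 0, 0], [0, 0, 0, 0], [0, 0, 0, 0]]}}

```text
clock: 12.12
tool_pos: [0.5197, -0.0631, 0.0599]
orientation: [-180.0, -0.0, -21.5]
force: [-0.6, -0.7, -1.9]
opening: 0.0316
```

>>> {"api": "jog_arm", "payload": {"commands": [[0.2, 0, 0, 0], [0.2, 0, 0, 0], [0.2, 0, 0, 0], [0.2, -0.1, 0, 0], [0, 0, 0, 0], [0, 0, 0, 0], [0, 0, 0, 0], [0, 0, 0, 0], [0, 0, 0, 0], [0, 0, 0, 0]]}}

```text
clock: 12.95
tool_pos: [0.5205, -0.0632, 0.0599]
orientation: [-180.0, -0.0, -21.5]
force: [0.3, 0.2, -1.3]
opening: 0.032
```

```bash
python3 look.py b4
```

```text
13.0 [ 0.52039619 -0.06326768  0.05983096] [-0.45614172  0.1344062  -1.17935878] 0.03171489808154984 [ 1.79997397e+02  2.27647350e-03 -2.15003291e+01]
gauge frame xy -17.44060220098529 0.0068485604624463365 force gx,gy -0.46386448616772935 0.10469016514295211
```

>>> {"api": "jog_arm", "payload": {"commands": [[0.2, 0, -0.1, 0], [0.2, 0, 0, 0], [0.2, 0, 0, 0], [0.2, -0.1, 0, 0], [0, 0, 0, 0], [0, 0, 0, 0], [0, 0, 0, 0], [0, 0, 0, 0], [0, 0, 0, 0], [0, 0, 0, 0]]}}

```text
clock: 13.83
tool_pos: [0.5212, -0.0634, 0.0598]
orientation: [180.0, 0.0, -21.5]
force: [-2.0, 0.1, 2.6]
opening: 0.0321
```

>>> {"api": "jog_arm", "payload": {"commands": [[0.2, 0, 0, 0], [0.2, 0, 0, 0], [0.2, 0, 0, 0], [0.2, 0, 0, 0], [0, 0, 0, 0], [0, 0, 0, 0], [0, 0, 0, 0], [0, 0, 0, 0], [0, 0, 0, 0], [0, 0, 0, 0]]}}

```text
clock: 14.67
tool_pos: [0.5218, -0.0634, 0.0598]
orientation: [180.0, 0.0, -21.5]
force: [-4.0, -0.3, 5.2]
opening: 0.0315
```

>>> {"api": "jog_arm", "payload": {"commands": [[0, 0, 0.2, 0], [0, 0, 0.1, 0], [0, 0, 0, 0], [0.2, 0, 0, 0], [0.2, 0, 0, 0], [0, 0, 0, 0], [0, 0, 0, 0], [0, 0, 0, 0], [0, 0, 0, 0], [0, 0, 0, 0]]}}

```text
clock: 15.5
tool_pos: [0.5224, -0.0634, 0.0601]
orientation: [-180.0, -0.0, -21.5]
force: [0.3, -0.1, -1.6]
opening: 0.0321
```

```bash
python3 look.py b4
```

```text
15.55 [ 0.52242625 -0.06333481  0.06007468] [ 0.46813179  0.03510296 -1.41666602] 0.032002672932568026 [-1.79998345e+02 -3.33396652e-03 -2.14993506e+01]
gauge frame xy -15.410447037376505 0.07086098884988089 force gx,gy 0.46489075428601184 0.06523941407728935
```

>>> {"api": "jog_arm", "payload": {"commands": [[0.2, -0.1, 0, 0], [0.2, 0, 0, 0], [0.2, 0, 0, 0], [0.2, 0, 0, 0], [0.2, 0, 0, 0], [0, 0, 0, 0], [0, 0, 0, 0], [0, 0, 0, 0], [0, 0, 0, 0], [0, 0, 0, 0]]}}

```text
clock: 16.38
tool_pos: [0.5234, -0.0635, 0.06]
orientation: [180.0, 0.0, -21.5]
force: [0.1, -0.2, -1.7]
opening: 0.0317
```

>>> {"api": "jog_arm", "payload": {"commands": [[0.2, 0, 0, 0], [0.2, -0.1, 0, 0], [0.2, 0, 0, 0], [0.2, 0, 0, 0], [0.2, 0, 0, 0], [0, 0, 0, 0], [0, 0, 0, 0], [0, 0, 0, 0], [0, 0, 0, 0], [0, 0, 0, 0]]}}

```text
clock: 17.22
tool_pos: [0.5244, -0.0635, 0.0601]
orientation: [-180.0, -0.0, -21.5]
force: [0.1, 0.8, -2.1]
opening: 0.0317
```

>>> {"api": "jog_arm", "payload": {"commands": [[0.2, 0, 0, 0], [0.2, -0.1, 0, 0], [0.2, 0, 0, 0], [0.2, 0, 0, 0], [0.2, 0, 0, 0], [0, 0, 0, 0], [0, 0, 0, 0], [0, 0, 0, 0], [0, 0, 0, 0], [0, 0, 0, 0]]}}

```text
clock: 18.05
tool_pos: [0.5254, -0.0637, 0.0601]
orientation: [-180.0, 0.0, -21.5]
force: [-0.3, 0.4, -1.8]
opening: 0.0318
```

It is free past the 19 mm zone (now about -12.4), so it isn't 19. On to the 16 mm zone.

>>> {"api": "jog_arm", "payload": {"commands": [[1.2, 0, 0, 0], [1.2, -0.1, 0, 0], [1.2, -0.1, 0, 0], [1.2, -0.1, 0, 0], [1.2, -0.1, 0, 0], [1.2, -0.1, 0, 0], [1.2, -0.1, 0, 0], [0.6, 0, 0, 0], [0, 0, 0, 0], [0, 0, 0, 0]]}}

```text
clock: 18.88
tool_pos: [0.5334, -0.0641, 0.0599]
orientation: [180.0, 0.1, -21.5]
force: [-4.6, 2.8, 1.5]
opening: 0.0313
```

>>> {"api": "jog_arm", "payload": {"commands": [[0.2, 0, 0, 0], [0.2, 0, 0, 0], [0.2, 0, 0, 0], [0.2, -0.1, 0, 0], [0.2, 0, 0, 0], [0, 0, 0, 0], [0, 0, 0, 0], [0, 0, 0, 0], [0, 0, 0, 0], [0, 0, 0, 0]]}}

```text
clock: 19.72
tool_pos: [0.5339, -0.0641, 0.0599]
orientation: [180.0, 0.1, -21.5]
force: [-6.6, 5.9, 2.6]
opening: 0.0318
```

```bash
python3 look.py b5
```

```text
19.7667 [ 0.53389263 -0.06408704  0.05985837] [-5.66635208  4.70438077  4.04101411] 0.031867841929588046 [ 1.79960260e+02  1.46223240e-01 -2.15246013e+01]
gauge frame xy -3.919418579663721 0.06015482416730133 force gx,gy -5.958125785619529 4.328912266436869
```

Contact is mostly on the right jaw (the force on the union points to +y). I'll shift left a little.

>>> {"api": "jog_arm", "payload": {"commands": [[0, 0.1, 0, 0], [0, 0.1, 0, 0], [0, 0.1, 0, 0], [0, 0, 0, 0], [0, 0, 0, 0], [0, 0, 0, 0], [0, 0, 0, 0], [0, 0, 0, 0], [0, 0, 0, 0], [0, 0, 0, 0]]}}

```text
clock: 20.6
tool_pos: [0.5355, -0.064, 0.0601]
orientation: [-180.0, -0.0, -21.5]
force: [-1.1, 2.4, -1.9]
opening: 0.0316
```

```bash
python3 look.py b5
```

```text
20.65 [ 0.53549909 -0.06398822  0.06006104] [-0.63527668  2.40164842 -2.12889318] 0.03189342584345386 [-1.79993124e+02 -5.99038815e-03 -2.15011312e+01]
gauge frame xy -2.322690114521189 0.26244262043764616 force gx,gy -0.7889364363321479 2.3556465959963755
```

>>> {"api": "jog_arm", "payload": {"commands": [[0, 0.1, 0, 0], [0, 0.1, 0, 0], [0, 0, 0, 0], [0.2, 0, 0, 0], [0.2, 0, 0, 0], [0.2, 0, 0, 0], [0.2, 0, 0, 0], [0.2, 0, 0, 0], [0, 0, 0, 0], [0, 0, 0, 0]]}}

```text
clock: 21.48
tool_pos: [0.5365, -0.0639, 0.0601]
orientation: [-180.0, -0.0, -21.5]
force: [0.5, 1.0, -1.3]
opening: 0.0323
```

```bash
python3 look.py b5
```

```text
21.5333 [ 0.53652444 -0.06386688  0.06009464] [-0.44921428 -0.13305727 -1.3465641 ] 0.03141392000285149 [-1.79997789e+02 -1.06312521e-02 -2.14971419e+01]
gauge frame xy -1.3073074491280532 0.44969688055134516 force gx,gy -0.4396914548907028 -0.16176876557762293
```

>>> {"api": "jog_arm", "payload": {"commands": [[0.2, 0, 0, 0], [0.2, 0, 0, 0], [0.2, -0.1, 0, 0], [0.2, 0, 0, 0], [0.2, 0, 0, 0], [0, 0, 0, 0], [0, 0, 0, 0], [0, 0, 0, 0], [0, 0, 0, 0], [0, 0, 0, 0]]}}

```text
clock: 22.37
tool_pos: [0.5374, -0.0639, 0.0601]
orientation: [-180.0, -0.0, -21.5]
force: [-1.0, 2.2, -1.8]
opening: 0.0318
```

>>> {"api": "jog_arm", "payload": {"commands": [[0.2, 0, 0, 0], [0.2, 0, 0, 0], [0.2, 0, 0, 0], [0.2, 0, 0, 0], [0.2, 0, 0, 0], [0, 0, 0, 0], [0, 0, 0, 0], [0, 0, 0, 0], [0, 0, 0, 0], [0, 0, 0, 0]]}}

```text
clock: 23.2
tool_pos: [0.5384, -0.0639, 0.06]
orientation: [180.0, 0.0, -21.5]
force: [-1.5, 3.4, -2.9]
opening: 0.0318
```

```bash
python3 look.py b5
```

```text
23.25 [ 0.53837662 -0.06392904  0.06001915] [-1.44538966  2.63712798 -2.70076349] 0.032105565904823406 [ 1.79999062e+02  4.11741217e-03 -2.15009230e+01]
gauge frame xy 0.5450238782187198 0.5071843533473519 force gx,gy -1.6125568715601073 2.5383568723175807
```

>>> {"api": "jog_arm", "payload": {"commands": [[0.2, 0.2, 0, 0], [0.2, 0, 0, 0], [0.2, 0, 0, 0], [0.2, 0, 0, 0], [0.2, 0, 0, 0], [0, 0, 0, 0], [0, 0, 0, 0], [0, 0, 0, 0], [0, 0, 0, 0], [0, 0, 0, 0]]}}

```text
clock: 24.08
tool_pos: [0.5392, -0.0639, 0.06]
orientation: [180.0, 0.0, -21.5]
force: [-3.4, 0.5, -0.5]
opening: 0.0319
```

```bash
python3 look.py b5
```

```text
24.1333 [ 0.53919277 -0.06387336  0.06000981] [-1.77211291 -0.20161303 -0.53174067] 0.032269817102359814 [ 1.79984720e+02  1.72647016e-02 -2.15041882e+01]
gauge frame xy 1.3558852799301786 0.6154179330447977 force gx,gy -1.7554085995961441 -0.3155513250074211
```

The lateral force is about zero and the x force is rising, so the wedge is starting. Seating the collar and pushing a little more.

>>> {"api": "jog_arm", "payload": {"commands": [[0.2, 0, -0.1, 0], [0.2, 0, -0.1, 0], [0.2, 0, 0, 0], [0.2, 0, 0, 0], [0, 0, 0, 0], [0, 0, 0, 0], [0, 0, 0, 0], [0, 0, 0, 0], [0, 0, 0, 0], [0, 0, 0, 0]]}}

```text
clock: 24.97
tool_pos: [0.5396, -0.0639, 0.0599]
orientation: [180.0, 0.1, -21.5]
force: [-6.1, -0.1, 2.7]
opening: 0.0318
```

```bash
python3 look.py b6
```

```text
25.0167 [ 0.53955854 -0.06389646  0.05985308] [-4.27989644  0.18042904  2.65836932] 0.03229946188837242 [ 1.79965529e+02  5.58641312e-02 -2.15069904e+01]
gauge frame xy 1.7223755704220283 0.6159712887619233 force gx,gy -4.282619007333207 -0.09613863931179785
```

>>> {"api": "jog_arm", "payload": {"commands": [[0.2, 0, 0, 0], [0.2, 0, 0, 0], [0.2, 0, 0, 0], [0.2, 0, 0, 0], [0, 0, 0, 0], [0, 0, 0, 0], [0, 0, 0, 0], [0, 0, 0, 0], [0, 0, 0, 0], [0, 0, 0, 0]]}}

```text
clock: 25.85
tool_pos: [0.5397, -0.0639, 0.0599]
orientation: [179.9, 0.1, -21.5]
force: [-8.5, 1.8, 5.4]
opening: 0.0318
```

```bash
python3 look.py b7
python3 - <<'E'
from h import *
s=snapshot("top");save(s,"b7t.png",(230,150,310,230),6)
E
```

```text
25.9 [ 0.53967466 -0.06392504  0.05985729] [-8.17089066  0.59939247  4.95363459] 0.031912469617969605 [ 1.79939591e+02  1.15784417e-01 -2.15163303e+01]
gauge frame xy 1.840101807345014 0.5949468453916783 force gx,gy -8.192539580385112 0.0708566695443606
```

View pics/b7s.png

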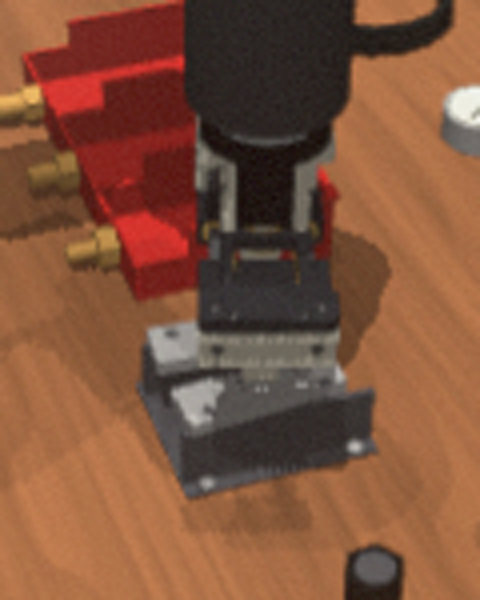

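It stopped at x_g ≈ +1.8 mm: 0.8 mm of command gave only 0.1 mm of motion, with the lateral force balanced. That means 16 mm. I'll add a touch more push and hold.

>>> {"api": "jog_arm", "payload": {"commands": [[0.2, 0, 0, 0], [0.1, 0, 0, 0], [0, 0, 0, 0], [0, 0, 0, 0], [0, 0, 0, 0], [0, 0, 0, 0], [0, 0, 0, 0], [0, 0, 0, 0], [0, 0, 0, 0], [0, 0, 0, 0]]}}

```text
clock: 26.78
tool_pos: [0.5397, -0.0639, 0.0599]
orientation: [179.9, 0.1, -21.5]
force: [-9.8, 1.8, 5.9]
opening: 0.0318
```

```bash
python3 look.py b8
```

```text
26.8333 [ 0.5396774  -0.06392511  0.0598561 ] [-9.24284962  1.72361034  6.03624282] 0.03155127311276463 [ 1.79928737e+02  1.42436047e-01 -2.15181301e+01]
gauge frame xy 1.8428455122524727 0.5950507894189956 force gx,gy -9.334812543164555 1.123555259886052
```

Size 16 is confirmed; held at about 9 N. Pulling back to free it, then lifting.

>>> {"api": "jog_arm", "payload": {"commands": [[-1, 0, 0, 0], [-1, 0, 0, 0], [-1, 0.1, 0, 0], [-1, 0.1, 0, 0], [-1, 0.1, 0.1, 0], [-1, 0.1, 0.1, 0], [-1, 0.1, 0.1, 0], [-1, 0, 0.1, 0], [-1, 0, 0, 0], [-1, 0, 0, 0]]}}

```text
clock: 27.67
tool_pos: [0.5311, -0.063, 0.0602]
orientation: [-180.0, 0.0, -21.5]
force: [0.9, -0.5, -1.8]
opening: 0.0318
```

>>> {"api": "jog_arm", "payload": {"commands": [[0, 0, 2, 0], [0, 0, 4, 0], [0, 0, 6, 0], [0, 0, 10, 0], [0, 0, 14, 0], [0, 0, 16, 0], [0, 0, 16, 0], [0, 0, 12, 0], [0, 0, 4, 0], [0, 0, 0, 0]]}}

```text
clock: 28.5
tool_pos: [0.5322, -0.0631, 0.1461]
orientation: [-179.9, -0.2, -21.5]
force: [-0.2, -0.0, -2.7]
opening: 0.0317
```

>>> {"api": "jog_arm", "payload": {"commands": [[6, 29, 0, -7], [6, 29, 0, -7], [6, 29, 0, -7], [6, 29, 0, -7], [6, 29, 0, -7], [6, 29, 0, -7], [6, 29, 0, -7], [6, 29, 0, -7], [6, 29, 0, -7], [6, 29, 0, -7]]}}

```text
clock: 29.33
tool_pos: [0.5909, 0.228, 0.1432]
orientation: [179.9, -0.0, -91.8]
force: [1.2, 0.9, -2.0]
opening: 0.0318
```

Run:
```python
from h import *
s=snapshot("side");save(s,"c1.png",(170,60,320,200),4)
o=get_obs();print(o["tool_pos"],o["force"],o["orientation"],o["opening"])
```

```text
[0.59255627 0.23263416 0.14308836] [4.05865192 4.75630685 0.38412978] [-1.79970483e+02  2.71838659e-02 -9.24128811e+01] 0.031564875299407436
```

View pics/c1.png

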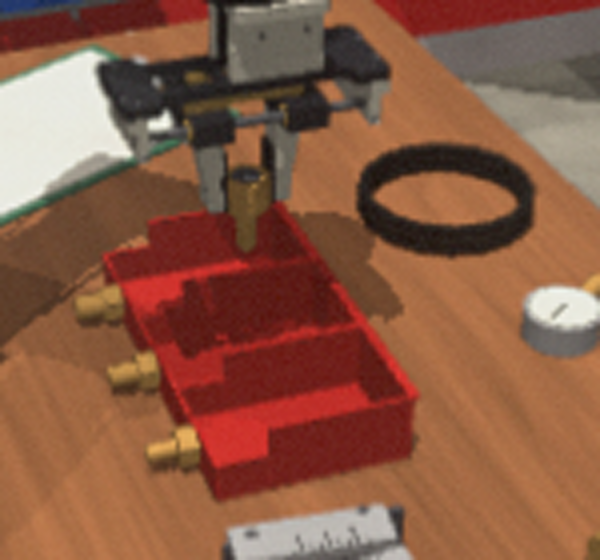

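The union is held upright over the middle bin (crop (247,205)). Lowering into it.

>>> {"api": "jog_arm", "payload": {"commands": [[0, 0, -5, 0], [0, 0, -10, 0], [0, 0, -15, 0], [0, 0, -15, 0], [0, 0, -15, 0], [0, 0, -12, 0], [0, 0, -10, 0], [0, 0, -6, 0], [0, 0, -2, 0], [0, 0, 0, 0]]}}

```text
clock: 30.22
tool_pos: [0.5912, 0.2264, 0.0538]
orientation: [180.0, -0.0, -91.5]
force: [-0.3, 0.2, -2.0]
opening: 0.032
```

Run:
```python
from h import *
s=snapshot("side");save(s,"c2.png",(170,60,320,200),4)
o=get_obs();print(o["tool_pos"],o["force"],o["orientation"],o["opening"])
```

```text
[0.59154593 0.22676037 0.05447226] [-0.28514174  0.14569966 -1.51312952] [-1.79983283e+02  3.92812249e-03 -9.14924677e+01] 0.03205622125524345
```

View pics/c2.png

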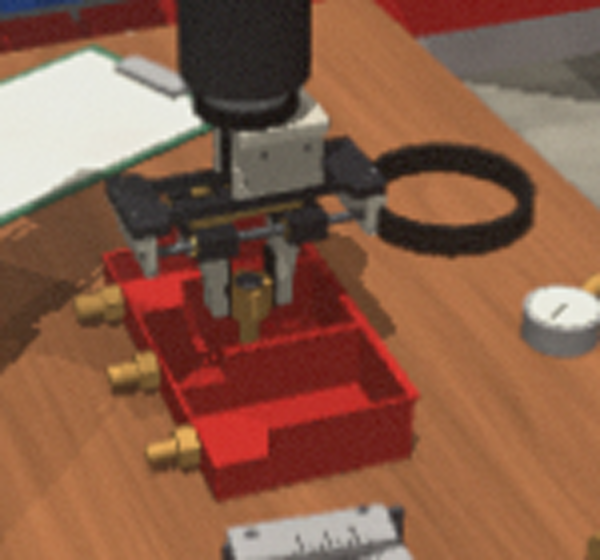

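It is inside the middle bin, with the tail visible at crop (250,325). Lowering 10 mm more and releasing.

>>> {"api": "jog_arm", "payload": {"commands": [[0, 0, -2, 0], [0, 0, -3, 0], [0, 0, -3, 0], [0, 0, -2, 0], [0, 0, -1, 0], [0, 0, 0, 0], [0, 0, 0, 0], [0, 0, 0, 0], [0, 0, 0, 0], [0, 0, 0, 0]]}}

```text
clock: 31.1
tool_pos: [0.5914, 0.2268, 0.0434]
orientation: [-180.0, 0.0, -91.5]
force: [-0.6, 0.1, -1.4]
opening: 0.0322
```

>>> {"api": "jog_arm", "payload": {"commands": [[0, 0, 0, 0], [0, 0, 0, 0], [0, 0, 0, 0], [0, 0, 0, 0], [0, 0, 0, 0], [0, 0, 0, 0], [0, 0, 0, 0], [0, 0, 0, 0], [0, 0, 0, 0], [0, 0, 0, 0]], "fingers": 52}}

```text
clock: 31.93
tool_pos: [0.5913, 0.2267, 0.0433]
orientation: [180.0, -0.0, -91.5]
force: [-0.3, 0.0, -0.4]
opening: 0.0521
```

>>> {"api": "jog_arm", "payload": {"commands": [[0, 0, 4, 0], [0, 0, 8, 0], [0, 0, 14, 0], [0, 0, 20, 0], [0, 0, 25, 0], [0, 0, 25, 0], [0, 0, 25, 0], [0, 0, 15, 0], [0, 0, 5, 0], [0, 0, 0, 0]]}}

```text
clock: 32.77
tool_pos: [0.592, 0.2272, 0.1866]
orientation: [-179.8, 0.1, -91.5]
force: [-0.0, -0.2, -0.1]
opening: 0.0519
```

>>> {"api": "jog_arm", "payload": {"commands": [[-10, 15, 0, 0], [-15, 25, 0, 0], [-15, 25, 0, 0], [-15, 25, 0, 0], [-15, 25, 0, 0], [-10, 15, 0, 0], [0, 0, 0, 0], [0, 0, 0, 0], [0, 0, 0, 0], [0, 0, 0, 0]]}}

```text
clock: 33.6
tool_pos: [0.5115, 0.3558, 0.1837]
orientation: [180.0, -0.0, -91.5]
force: [-0.7, -0.5, 0.9]
opening: 0.052
```

Run:
```python
from h import *
s=snapshot("side");t=snapshot("top")
a=cv2.resize(s["image"],None,fx=1,fy=1);b=t["image"]
save(s,"d_s.png",None,1.5)
save(t,"d_t.png",None,1.5)
o=get_obs();print(o["clock"],o["tool_pos"],o["force"],o["opening"])
import pickle
for n,f in(("top",t),("side",s)):
    z=pickle.load(open(n+"0.pkl","rb"))["image"].astype(int)
    d=np.abs(z-f["image"].astype(int)).max(2)
    for nm,(x,y) in {"top":{"rack1":(353,156),"rack2":(377,157),"valve":(278,120),"driver":(168,258)},"side":{"rack1":(345,254),"rack2":(361,279),"valve":(333,192),"driver":(151,163)}}[n].items():
        print(n,nm,d[y-10:y+10,x-10:x+10].mean().round(1))
```

```text
33.7 [0.51170263 0.35584128 0.18396472] [-0.10645258 -0.09580826  0.32756911] 0.052264274282551024
top rack1 10.4
top rack2 10.0
top valve 9.4
top driver 16.4
side rack1 3.0
side rack2 3.1
side valve 3.2
side driver 17.0
```

View pics/d_s.png

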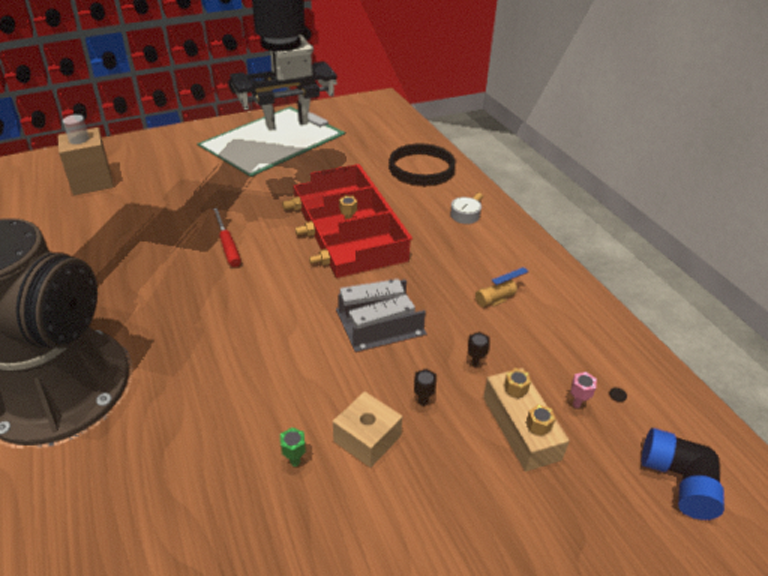

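View pics/d_t.png

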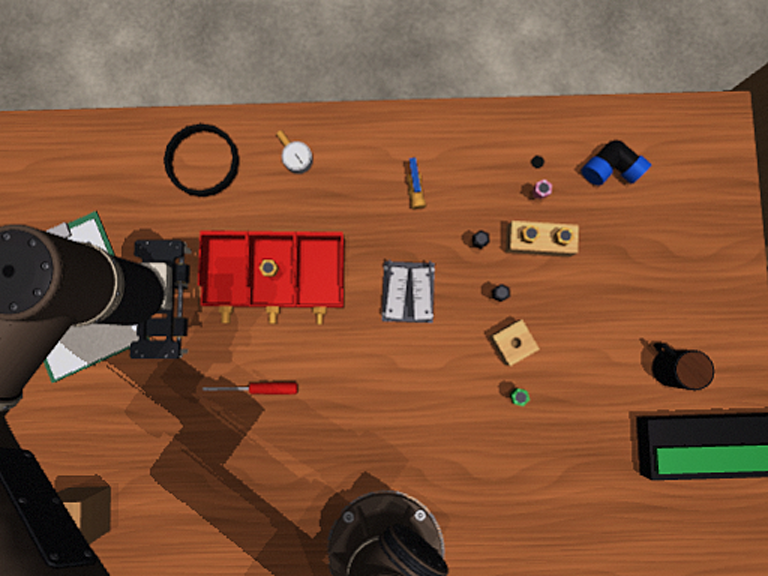

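The union stands in the middle bin, at (268,267) in the top view and (347,205) in the side view. The block is empty, the rack unions, valve and screwdriver look unchanged, and the arm is clear. Handing in.

```bash
python3 -c "
from plant import close_job;print(close_job())"
```

```text
the job is handed in; nothing more can be done
None
```

The union from the single-hole block is a 16 mm one. I sized it in the gauge and put it in the middle (16 mm) bin, and the job was handed in at about 34 s. `close_job` gives no verdict.

- **Sizing:** The union slid freely past the 19 mm zone. It stopped about 1.8 mm past the 16 mm line, with the collar on the steel. At the stop the push was about 9 N, and the sideways force stayed between 0 and about 1 N. Earlier it brushed the right jaw with up to about 6 N sideways, which I corrected. I could not read the force on each jaw directly; I inferred it from the wrist force.
- **Slot line:** The tool path that centred the tail ran about 0.6 mm left of the slot's middle line as I had measured it from the pictures. That is within the calibration error.
- **Last checks:** The final pictures show the union standing upright in the middle bin, the block empty and the gripper well clear. The rack unions and the valve look unchanged. The picture difference around the screwdriver was larger (about 17, against 3 to 10 elsewhere). I put that down to the arm's shadow, because the screwdriver sits at the same pixels as before.

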